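# Post a used coffee pod through the recycling caddy's spring flap

## Robot

A 7-joint arm with a two-finger parallel gripper is mounted at the origin on the work surface. World frame = base frame: x ahead of the robot, y to its left, z up, the work surface at z = 0. Lengths are in m, angles in rad, forces in N, time in s.
With the tool pointing down it reaches from about 0.4 to 0.85 m from the base axis. Payload 4.5 kg.
Tool frame: the origin (TCP) lies where the fingers leave the gripper's body, on its centre line; the fingertips stand 64 mm ahead of it and the grasp point (between the pads) lies 45 mm ahead of it; z points along the fingers, y is the direction in which the jaws open and shut (so a half turn about z gives the same grasp; the last joint's range is limited). The gripper opens to 88 mm and grips with 3 to 60 N. Pads are 18 mm wide; open, the fingers measure 123 mm over their backs; the gripper's body (75 mm by 187 mm) begins 45 mm behind the grasp point.
Start: joints at [-1.263, 0.689, -0.195, 1.565, 0.157, 0.902, -0.215], TCP at [0.169, 0.602, 0.303] pointing down, gripper open.
Joint ranges: [-3.01, 3.01], [-0.46, 2.08], [-1.47, 1.51], [0.13, 2.56], [-1, 4.14], [0.04, 2.09], [-2.66, 2.66]. Speed limits (rad/s): [2.57, 2.57, 3.14, 3.14, 3.14, 3.14, 3.14].

## Interface

Orientations are given as a unit quaternion [x, y, z, w].
In Python, from plant import monitor, snapshot, workorder, finder gives the robot as it stands.
- The arm moves only by the tool carry_out, never from a script. Its argument "motion" is one flat list of numbers, 6 for each row, row after row: the shift along the tool's x, y, z in cm, then the turn, a rotation vector about the tool's x, y, z in rad. In form: [x, y, z, rx, ry, rz, x, y, z, rx, ry, rz, ...]. A call has 1 to 8 rows; each row shifts and turns the commanded pose from where the row before left it, along the tool's axes as they then stand; what a row does not reach is not made up. A row lasts 1/8 s, in which the tool goes at most 62.5 mm and 10.7 degrees, less where a joint would pass 70% of its speed; a pose out of reach is approached as far as the arm can. A call with a gripper value outside its range is refused whole. "hand" is the finger opening in cm, from 0 to 8.81, set as the call begins (left out, the last holds). The fingers move at their own pace and stop on an object; "grip_force" is the grip in N (left out, the last holds). Time passes only in rows, so rows that do not move let the fingers close. It gives the time, the measured TCP pose, the force and the opening at its end, in the units of the state.
- monitor.get_state(): the state, without advancing time (a new reading comes with each control period).
- snapshot(name): name is "scene" or "top"; returns a dict with "frame" (420x560x3 uint8, red, green, blue), "range_z" (420x560 float32, m along the optical axis (not along the pixel's ray), 0 where there is no reading), "fx", "fy", "cx", "cy" (pixels), "rvec" (rotation vector, rad) and "tvec" (3), from world to camera coordinates, as OpenCV has them. Camera axes: x right, y down, z forward; pixel columns grow to the right and rows downward; lengths in m; the calibration is good to about 2 mm. A picture is of the moment at which its call begins.
- workorder.finish_job(): hands the job in, once; it reports no verdict.
Trained networks look in a picture, given as the dict that the camera call returned (one of the last four; its "shot" number tells which), for a name from the list of things; names that differ only in an ending like _2 or _b are one class to them, and where a whole thing is asked for, a point or a joint stands for the part that bears it (a point fixed in the world has none). Each returns a list of dicts, best first, with "p" (0 to 1); they miss things now and then, are a little off and sometimes report something else, mostly with a low value. They report only what shows in the picture. A call takes as long as a camera call. They do not tell look-alikes from the thing itself.
- finder.masks_of(picture, thing): "pixels" (420x560 bool, what is visible of it) and "extent" ([left, top, right, bottom] in pixels, round what is visible of it).
The state is a dict: "clock": time; "q": joint angles; "qd": joint speeds; "joint_torque": joint torques, N m; "tool_pos": TCP position; "eef_rot": TCP orientation; "contact_force": force on the tool from outside, world axes, zero at the start; "moment": the same for the moment, N m; "opening": opening from 0.0 (shut) to 1.0 (fully open).
Only numpy, scipy, OpenCV 4.12 (cv2) and the standard library are available. Lean on these libraries where they do the work, as an engineer would, in place of code of your own. Each camera call takes 0.05 s, during which the arm holds its last target. There are 200 camera calls.

## Task

Put the used coffee pod away in the white recycling caddy without picking it up: press the caddy's self-closing flap open with one finger, and while that finger holds it open push the pod along the ledge and over the edge with the other finger, so that it drops inside. Keep the flap held until the pod is in, then let it spring shut. Do not ram the flap open with the pod, and leave the cup, coaster and sieve beside the caddy where they are.

Things in the scene. Friction and masses are not known exactly. Their poses are not given: they have to be found in the camera images.
- caddy: White countertop caddy, fixed: 270 mm deep (x), 170 mm wide (y), 182 mm high. Origin on the counter below the middle of the lip, the ledge's inner edge. Its +x is the push direction, from ledge to flap; yaw varies. The ledge is a flat 6 mm shelf 115 mm above the counter, from x = -120 mm to the lip at x = 0, open above and at the sides. The inside is hollow, also under the ledge.
- lip (a point): Middle of the lip: caddy x = 0, y = 0, on the ledge's surface, 115 mm above the counter. Axes as the caddy's. Beyond it is a hole 130 mm long (x), closed by the sloping flap. The 5 mm side walls (outer faces at y = +-85 mm) follow the flap's slope, flush with it.
- flap_hinge (a point): Middle of the flap's hinge line, which runs along the caddy's y: caddy x = 130 mm, 180 mm above the counter. The top strip (182 mm high) and back wall behind it end at x = 150 mm. Axes as the caddy's.
- flap (a joint): The flap: aluminium plate 141 x 156 x 4 mm, hinged at its upper far edge. 0 rad is shut (it slopes up 27 degrees from lip to hinge); grows as the lower edge swings down and inwards, stop at 1.0. A spring shuts it: pressed halfway, 2 N starts it, 4 N holds 0.5 rad. At 0.3 rad its edge is 28 mm beyond and 33 mm below the lip. Open above: vertical fingers can press it, move towards the hinge, rise out.
- flap_edge (a point): Middle of the flap's free lower edge; it moves with the flap. Closed, it is 4 mm beyond the lip.
- pod: Used copper-coloured coffee pod standing on its flange on the ledge: flange 34 mm in diameter, body tapering from 31 to 27 mm, 28 mm high, about 20 g. Origin at the centre of its underside, z up. It starts 40 to 75 mm before the lip, anywhere within 40 mm of the ledge's middle line.
- pod_mid (a point): Centre of the pod, 14 mm above its underside on its axis.
- coaster: Loose round wooden coaster, 96 mm in diameter, 9 mm thick, beside the caddy; origin at the centre of its underside.
- cup: Loose cobalt glass cup on the coaster, 72 mm across, 90 mm high; origin at the centre of its underside.
- sieve: Loose steel sieve beside the caddy: bowl 110 mm across, 42 mm high, handle 95 mm long along its +x; origin below the bowl's centre.
Things that resemble listed ones, but are neither listed nor needed, are in the scene too. Of the things like the pod, leave any that is turquoise or yellow; of the rest the smaller one is meant.

How it is judged:
On the way, in this order (a step that is already met when the one before it is completed fails the run):
1. a finger holds the flap open (beyond 0.15 rad) while the pod is still on the ledge, its centre before the lip (value of joint flap above 0.15 rad and contact force between the fingers and flap above 0.3 N and x of pod_mid in the frame of caddy below 0 m and z of pod_mid in the frame of caddy above 0.123 m), for 0.1 s.
2. the pod has dropped through below the ledge while a finger still holds the flap open (beyond 0.12 rad) (value of joint flap above 0.12 rad and contact force between the fingers and flap above 0.3 N and z of pod_mid in the frame of caddy between 0 and 0.095 m and x of pod_mid in the frame of caddy between -0.118 and 0.148 m and y of pod_mid in the frame of caddy between -0.083 and 0.083 m), for 0.1 s.
At the end, for the whole second after the job is handed in: The pod lies at rest inside the caddy (its centre less than 65 mm above the counter, within the walls) and the flap has closed to within 0.05 rad (z of pod_mid in the frame of caddy between 0 and 0.065 m and x of pod_mid in the frame of caddy between -0.118 and 0.148 m and y of pod_mid in the frame of caddy between -0.083 and 0.083 m and value of joint flap below 0.05 rad and velocity of joint flap below 0.1 rad/s and linear speed of pod below 0.03 m/s); the robot touches nothing.
It fails at once if the pod is lifted (its centre more than 15 mm above where it is when standing on the ledge) (z of pod_mid in the frame of caddy above 0.144 m).
It fails at once if the pod is rammed against the flap (pushed by the fingers with more than 4 N between pod and flap) (contact force between pod and flap above 4 N and contact force between the fingers and pod above 2 N).
It fails at once if the cup, coaster or sieve is moved by more than 20 mm (distance of any of cup, coaster, sieve from where it was at the start of the episode above 0.02 m).
It also fails if it takes over 32 s, if anything falls off the work surface, if the arm or the gripper's body presses on something with over 40 N, if the wrist force passes 120 N, or if a joint passes its speed limit or range.

## Working session

There is one attempt and no reset: what is moved stays moved. The work goes in short steps, Python scripts to look and compute and a tool call to move; the robot and the scene stay as the last step left them, time stands still between calls to the robot, and variables do not carry over. Pictures are saved under pics/ and viewed, about 8 in all and at most 12, crops included, and the job is handed in when it is done.

Besides the shell and the picture viewer there is one more tool, called after "Emit:" as a command line: name --argument value ..., lists and objects as JSON in quotes. carry_out: Moves the arm, as the interface text tells. Its arguments: {"type":"object","properties":{"motion":{"type":"array"},"hand":{"type":"number"},"grip_force":{"type":"number"}},"required":["motion"]}

```bash
mkdir -p pics; ls; cat > h.py <<'E'
import numpy as np, cv2
from plant import monitor, snapshot, workorder, finder
from scipy.spatial.transform import Rotation as R
def cloud(p):
    z=p["range_z"]; v,u=np.mgrid[:z.shape[0],:z.shape[1]]
    c=np.stack([(u-p["cx"])/p["fx"]*z,(v-p["cy"])/p["fy"]*z,z],-1)
    M=R.from_rotvec(np.ravel(p["rvec"])).as_matrix()
    w=(c-np.ravel(p["tvec"]))@M
    w[z==0]=np.nan
    return w
def save(p,n): cv2.imwrite("pics/"+n,p["frame"][...,::-1])
E
python3 - <<'E'
from h import *
np.set_printoptions(precision=3,suppress=True)
s=monitor.get_state(); print(s)
ims=[]
for n in("scene","top"):
    p=snapshot(n); save(p,n+"0.png"); w=cloud(p); np.savez(n+"0.npz",w=w,f=p["frame"]); ims.append(p["frame"])
    for t in("caddy","pod","flap","coaster","cup","sieve"):
        for d in finder.masks_of(p,t)[:4]:
            q=w[d["pixels"]]; print(n,t,round(d["p"],2),d["extent"],np.nanmedian(q,0),np.nanmin(q,0),np.nanmax(q,0), p["frame"][d["pixels"]].mean(0))
            if t in("caddy","pod","flap"): np.save(f"{n}_{t}_{round(d['p']*100)}.npy",d["pixels"])
E
```

```text
pics
{'clock': 0.0, 'q': array([-1.263,  0.69 , -0.194,  1.566,  0.157,  0.903, -0.215]), 'qd': array([-0.   , -0.   , -0.001, -0.002, -0.001,  0.001, -0.002]), 'joint_torque': array([  0.001, -52.756,  -1.267, -15.343,  -0.053,   0.006,   0.   ]), 'tool_pos': array([0.169, 0.601, 0.302]), 'eef_rot': array([ 0.136,  0.991, -0.001, -0.   ]), 'contact_force': array([ 1.058,  0.114, -0.647]), 'moment': array([-0.01 , -0.03 , -0.014]), 'opening': 1.003937581835175}
scene caddy 0.87 [207.6, 206.2, 363.7, 343.9] [ 0.648 -0.08   0.116] [ 0.465 -0.127 -0.003] [0.746 0.147 0.187] [212.562 211.981 200.257]
scene pod 0.59 [239.3, 234.5, 256.6, 253.9] [ 0.538 -0.065  0.133] [ 0.519 -0.076  0.115] [ 0.55  -0.026  0.146] [187.208 127.287  88.458]
scene pod 0.56 [213.1, 223.1, 232.7, 238.2] [0.4   0.021 0.036] [ 0.372  0.01  -0.002] [0.415 0.045 0.043] [188.835 119.941  76.759]
scene flap 0.66 [256.0, 226.2, 350.9, 283.3] [ 0.663 -0.042  0.155] [ 0.589 -0.116  0.118] [0.726 0.051 0.187] [235.129 234.483 232.224]
scene coaster 0.68 [194.4, 330.8, 241.4, 369.9] [ 0.591 -0.248  0.01 ] [ 0.524 -0.275 -
[... 992 characters left out ...]
277 234.084]
top coaster 0.83 [350.1, 196.6, 385.2, 233.1] [ 0.553 -0.201  0.01 ] [ 0.524 -0.263 -0.001] [ 0.616 -0.179  0.099] [141.512 103.266  77.473]
top coaster 0.33 [265.8, 131.2, 335.9, 196.1] [ 0.659 -0.034  0.153] [ 0.588 -0.114  0.006] [0.725 0.046 0.189] [242.388 238.156 233.926]
top cup 0.87 [361.5, 195.7, 387.2, 228.3] [ 0.572 -0.234  0.058] [ 0.533 -0.258  0.011] [ 0.602 -0.188  0.104] [ 64.155  66.746 148.898]
top sieve 0.64 [199.0, 144.2, 241.3, 223.4] [0.597 0.158 0.014] [ 0.533  0.1   -0.002] [0.745 0.204 0.057] [177.54  164.711 159.167]
top sieve 0.38 [351.2, 195.6, 381.1, 231.7] [ 0.544 -0.204  0.01 ] [ 0.522 -0.259 -0.003] [ 0.614 -0.18   0.016] [143.362 103.794  75.29 ]
```

```bash
ls pics
```

```text
scene0.png
top0.png
```

```bash
python3 - <<'E'
from h import *
from scipy.optimize import minimize
np.set_printoptions(precision=4,suppress=True)
a=cv2.imread("pics/scene0.png")[190:400,170:400]; b=cv2.imread("pics/top0.png")[110:310,190:400]
a=cv2.resize(a,None,fx=1.74,fy=1.74*1,interpolation=2);b=cv2.resize(b,None,fx=1.9,fy=1.9,interpolation=2)
h=max(a.shape[0],b.shape[0]); f=lambda x:cv2.copyMakeBorder(x,0,h-x.shape[0],0,0,0)
cv2.imwrite("pics/c0.png",np.hstack([f(a),f(b)])); 
# flap plane normal -> yaw, ledge edges, from both clouds
for n,fl in(("scene","scene_flap_66.npy"),("top","top_flap_94.npy")):
    w=np.load(n+"0.npz")["w"]; m=cv2.erode(np.load(fl).astype(np.uint8),np.ones((5,5)))>0
    q=w[m]; q=q[np.isfinite(q).all(1)&(q[:,2]>.12)&(q[:,2]<.182)]
    A=np.c_[q[:,:2],np.ones(len(q))]; c=np.linalg.lstsq(A,q[:,2],rcond=None)[0]
    r=q[:,2]-A@c; k=abs(r)<.006; c=np.linalg.lstsq(A[k],q[k,2],rcond=None)[0]
    print(n,"flap grad yaw",np.arctan2(c[1],c[0]),"slope",np.degrees(np.arctan(np.hypot(c[0],c[1]))),c)
    cm=np.load({"scene":"scene_caddy_87.npy","top":"top_caddy_80.npy"}[n])
    q=w[cm]; q=q[np.isfinite(q).all(1)]
    led=q[abs(q[:,2]-.115)<.004]; up=q[q[:,2]>.105]
    print(" ledge rect",cv2.minAreaRect(led[:,:2].astype(np.float32)*1000)," upper rect",cv2.minAreaRect(up[:,:2].astype(np.float32)*1000), "ledge z",np.median(led[:,2]))
E
```

```text
scene flap grad yaw -0.057665012313654326 slope 26.486787913520082 [ 0.4975 -0.0287 -0.176 ]
 ledge rect ((605.2022094726562, -31.67491912841797), (170.5568084716797, 270.7638244628906), 87.00302124023438)  upper rect ((606.3863525390625, -33.07560729980469), (176.73976135253906, 272.1217041015625), 87.43417358398438) ledge z 0.11566033867079917
top flap grad yaw -0.05471474140848549 slope 26.398056110961388 [ 0.4956 -0.0271 -0.1743]
 ledge rect ((601.3574829101562, -30.624862670898438), (169.9325408935547, 264.8687438964844), 86.78816986083984)  upper rect ((605.1314697265625, -30.40270233154297), (172.02203369140625, 272.4356994628906), 86.85206604003906) ledge z 0.11576580608547235
```

View pics/c0.png

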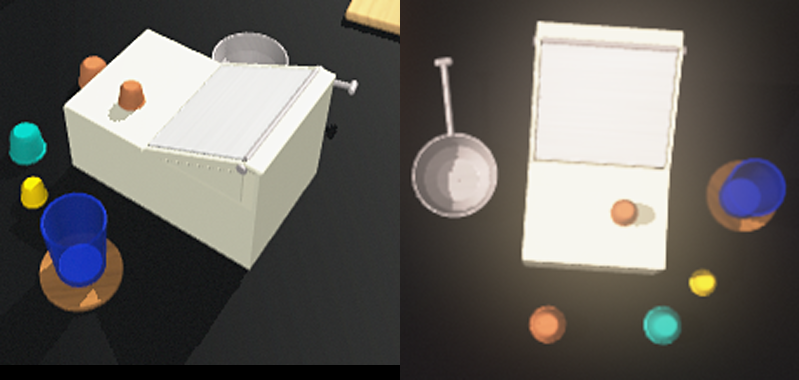

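The pod standing on the ledge (right crop, 623,212; left crop, 132,95) is the smaller copper one, so it is the target. The other orange pod on the counter is larger. The caddy's yaw is about -0.055 rad and its lip is near (0.590, -0.031). I'll align the jaw axis with the caddy's x, with the rear finger behind the pod and the front finger on the flap.

```bash
cat >> h.py <<'E'
YAW=-0.055; LIP=np.array([.5903,-.0307,0]); C=R.from_euler("z",YAW)
def to_caddy(w): return (w-LIP)@C.as_matrix()
def goal(cx,cy,tip):  # tool down, tool y along caddy +x
    y=C.apply([1,0,0]); z=np.array([0,0,-1.]); x=np.cross(y,z)
    return LIP+C.apply([cx,cy,0])+[0,0,tip+.064], R.from_matrix(np.c_[x,y,z])
def rows(P0,R0,P1,R1,n):
    d=(R0.inv()*R1).as_rotvec()/n; v=(P1-P0)/n; out=[]
    for i in range(n):
        Ri=R0*R.from_rotvec(d*i)
        out.append(np.r_[Ri.inv().apply(v)*100,d])
    return np.array(out)
E
python3 - <<'E'
from h import *
from scipy.optimize import least_squares
np.set_printoptions(precision=3,suppress=True)
for n,k in(("scene",59),("top",62)):
    m=np.load(f"{n}_pod_{k}.npy"); q=to_caddy(np.load(n+"0.npz")["w"][m]); q=q[np.isfinite(q).all(1)]
    t=q[(q[:,2]>.138)]; b=q[(q[:,2]>.120)&(q[:,2]<.138)]
    print(n,"top pts",len(t),t.mean(0),t.min(0),t.max(0),"side",len(b))
    if len(b)>8: print(least_squares(lambda c:np.hypot(b[:,0]-c[0],b[:,1]-c[1])-(.0155-.002*(b[:,2]-.117)/.026),t.mean(0)[:2],loss="soft_l1",f_scale=.001).x)
s=monitor.get_state()
P,Q=goal(-.036,-.031,.236)
print(P,Q.as_quat()); print(np.round(rows(s["tool_pos"],R.from_quat(s["eef_rot"]),P,Q,16),2))
E
```

```text
scene top pts 94 [-0.055 -0.033  0.142] [-0.07  -0.044  0.139] [-0.044 -0.018  0.146] side 97
[-0.057 -0.03 ]
top top pts 107 [-0.058 -0.031  0.143] [-0.069 -0.043  0.138] [-0.044 -0.019  0.148] side 43
[-0.057 -0.032]
[ 0.553 -0.06   0.3  ] [0.726 0.687 0.    0.   ]
[[-3.43 -3.33  0.02  0.   -0.    0.08]
 [-3.7  -3.03  0.02  0.   -0.    0.08]
 [-3.94 -2.71  0.02  0.   -0.    0.08]
 [-4.15 -2.37  0.02  0.   -0.    0.08]
 [-4.34 -2.01  0.02  0.   -0.    0.08]
 [-4.49 -1.63  0.02  0.   -0.    0.08]
 [-4.61 -1.25  0.02  0.   -0.    0.08]
 [-4.7  -0.85  0.02  0.   -0.    0.08]
 [-4.76 -0.46  0.02  0.   -0.    0.08]
 [-4.78 -0.05  0.02  0.   -0.    0.08]
 [-4.77  0.35  0.02  0.   -0.    0.08]
 [-4.72  0.75  0.02  0.   -0.    0.08]
 [-4.64  1.15  0.02  0.   -0.    0.08]
 [-4.53  1.54  0.02  0.   -0.    0.08]
 [-4.38  1.91  0.02  0.   -0.    0.08]
 [-4.2   2.28  0.02  0.   -0.    0.08]]
```

Emit:
carry_out --motion '[-3.4,-3.3,0,0,0,0.085,-3.7,-3.0,0,0,0,0.085,-3.9,-2.7,0,0,0,0.085,-4.2,-2.4,0,0,0,0.085,-4.3,-2.0,0,0,0,0.085,-4.5,-1.6,0,0,0,0.085,-4.6,-1.2,0,0,0,0.085,-4.7,-0.8,0,0,0,0.085]' --hand 8.8

```text
clock: 1.7
tool_pos: [0.3616, 0.2712, 0.303]
eef_rot: [0.46, 0.888, 0.0, 0.0]
contact_force: [0.1, 1.7, 0.7]
opening: 0.999
```

Emit:
carry_out --motion '[-4.8,-0.5,0,0,0,0.085,-4.8,0,0,0,0,0.085,-4.8,0.4,0,0,0,0.085,-4.7,0.8,0,0,0,0.085,-4.6,1.2,0,0,0,0.085,-4.5,1.6,0,0,0,0.08,-4.4,1.9,0,0,0,0.08,-4.2,2.3,0,0,0,0.08]'

```text
clock: 2.7
tool_pos: [0.5547, -0.06, 0.3029]
eef_rot: [0.725, 0.689, 0.0, 0.0]
contact_force: [0.2, 1.2, 0.0]
opening: 0.999
```

```bash
cat > w.py <<'E'
from h import *
import sys
np.set_printoptions(precision=3,suppress=True)
s=monitor.get_state(); Q0=R.from_quat(s["eef_rot"])
c=to_caddy(s["tool_pos"]); print("t",s["clock"],"caddy TCP",c,"tip",c[2]-.064,"F",s["contact_force"],"open",s["opening"],"q",s["q"])
if len(sys.argv)>1:
    P,Q=goal(*map(float,sys.argv[1:4])); n=1
    print("total shift cm (tool axes)",Q0.inv().apply(P-s["tool_pos"])*100,"turn",(Q0.inv()*Q).as_rotvec())
E
python3 w.py -0.036 -0.031 0.165
```

```text
t 2.7 caddy TCP [-0.034 -0.031  0.303] tip 0.23887366083985467 F [0.215 1.229 0.043] open 0.9990585480101147 q [-0.039  0.6    0.106  1.781 -0.087  0.765  0.061]
total shift cm (tool axes) [ 0.016 -0.209  7.387] turn [ 0.001 -0.     0.005]
```

Emit:
carry_out --motion '[0,-0.2,2,0,0,0.005,0,0,2.5,0,0,0,0,0,2,0,0,0,0,0,0.9,0,0,0,0,0,0,0,0,0]'

```text
clock: 3.32
tool_pos: [0.5518, -0.0585, 0.2285]
eef_rot: [0.726, 0.688, -0.0, -0.0]
contact_force: [0.0, -0.0, 0.1]
opening: 0.995
```

```bash
cat > look.py <<'E'
from h import *
import sys
a=snapshot("scene")["frame"][190:400,170:400,::-1]; b=snapshot("top")["frame"][110:310,190:400,::-1]
a=cv2.resize(a,None,fx=1.74,fy=1.74,interpolation=2);b=cv2.resize(b,None,fx=1.9,fy=1.9,interpolation=2)
h=max(a.shape[0],b.shape[0]); f=lambda x:cv2.copyMakeBorder(x,0,h-x.shape[0],0,0,0)
cv2.imwrite("pics/"+sys.argv[1],np.hstack([f(a),f(b)]))
E
python3 w.py -0.036 -0.031 0.123; python3 look.py c1.png
```

```text
t 3.325 caddy TCP [-0.037 -0.03   0.228] tip 0.16449097701905407 F [ 0.018 -0.006  0.092] open 0.995109605461351 q [-0.029  0.703  0.086  1.86  -0.101  0.584  0.069]
total shift cm (tool axes) [-0.112  0.09   4.149] turn [-0.001 -0.     0.002]
```

View pics/c1.png

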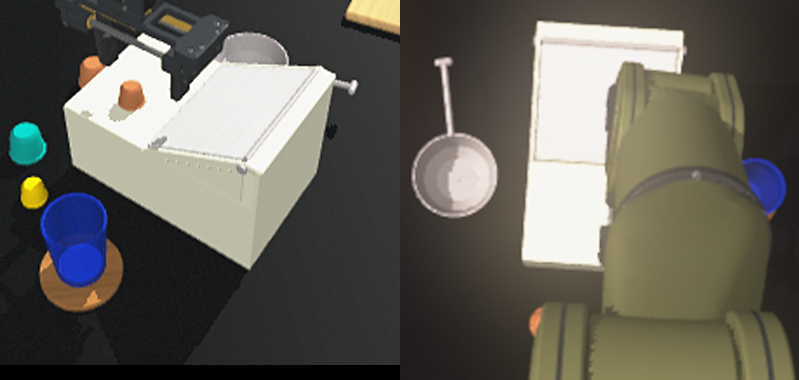

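The picture shows the fingers straddling the pod: front finger tip at about (178,95) over the flap, pod at (132,95). The cup and sieve are clear. I'll descend now.

Emit:
carry_out --motion '[-0.1,0.1,1.5,0,0,0,0,0,1.2,0,0,0,0,0,0.8,0,0,0,0,0,0.6,0,0,0,0,0,0,0,0,0]'

```text
clock: 4.05
tool_pos: [0.5526, -0.0596, 0.1873]
eef_rot: [0.726, 0.688, -0.0, -0.0]
contact_force: [-1.4, 0.4, 1.8]
opening: 1.0
```

```bash
python3 w.py -0.036 -0.031 0.123; python3 - <<'E'
from h import *
p=snapshot("scene"); w=to_caddy(cv2.UMat is None or cloud(p)); save(p,"s2.png")
for t in("pod","flap"):
    for d in finder.masks_of(p,t)[:3]:
        q=w[d["pixels"]]; print(t,d["p"],np.nanmedian(q,0),np.nanmin(q,0),np.nanmax(q,0))
cv2.imwrite("pics/c2.png",cv2.resize(p["frame"][200:290,190:370,::-1],None,fx=4,fy=4,interpolation=2))
E
```

```text
t 4.05 caddy TCP [-0.036 -0.031  0.187] tip 0.12328578664662426 F [-1.362  0.369  1.779] open 0.9997066598116758 q [-0.018  0.769  0.073  1.884 -0.107  0.494  0.075]
total shift cm (tool axes) [-0.005  0.002  0.029] turn [-0.001 -0.     0.002]
pod 0.81 [-0.1760093  -0.10762732  0.02856599] [-0.21024413 -0.12366701 -0.00194296] [-0.16240421 -0.08155565  0.04508153]
pod 0.73 [-0.04997012 -0.03735483  0.1350829 ] [-0.06956763 -0.04706155  0.11396283] [-0.03997798 -0.01804059  0.14522893]
pod 0.54 [-0.12039908 -0.15447468  0.01912552] [-0.15631627 -0.16667927 -0.00100011] [-0.10909691 -0.13496428  0.03232513]
flap 0.81 [ 0.0793622  -0.0078405   0.15660175] [ 0.00434703 -0.07745928  0.11625362] [0.13455817 0.08062234 0.187141  ]
```

View pics/c2.png

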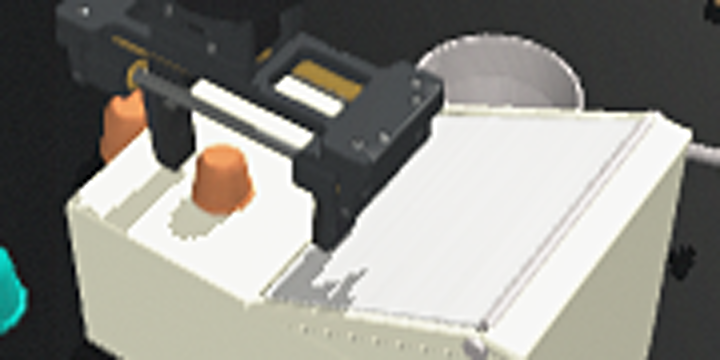

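The fingers are down: rear finger behind the pod (pod at 222,180 in the crop), front finger just pressing the flap's lower edge (330,235). Next I push forward in small steps.

Emit:
carry_out --motion '[0,0.6,0,0,0,0,0,0.7,0,0,0,0,0,0.7,0,0,0,0,0,0.7,0,0,0,0,0,0.3,0,0,0,0,0,0,0,0,0,0,0,0,0,0,0,0]'

```text
clock: 5.08
tool_pos: [0.583, -0.0612, 0.1878]
eef_rot: [0.726, 0.688, 0.0, 0.0]
contact_force: [-1.5, 0.6, 1.5]
opening: 0.997
```

```bash
cat > pod.py <<'E'
from h import *
import sys
p=snapshot("scene"); w=to_caddy(cloud(p))
for t in("pod","flap"):
    for d in finder.masks_of(p,t)[:5]:
        q=w[d["pixels"]]; print(t,round(d["p"],2),np.nanmedian(q,0),np.nanmin(q,0),np.nanmax(q,0))
        if t=="flap":
            q=q[np.isfinite(q).all(1)]; q=q[(q[:,0]<.12)&(q[:,0]>.03)&(q[:,2]>.06)]
            a=np.arctan2(.181-q[:,2],.129-q[:,0])-np.radians(27); print(" flap angle",np.median(a))
cv2.imwrite("pics/"+sys.argv[1],cv2.resize(p["frame"][200:290,190:370,::-1],None,fx=4,fy=4,interpolation=2))
E
python3 w.py -0.006 -0.031 0.123;python3 pod.py c3.png
```

```text
t 5.075 caddy TCP [-0.006 -0.031  0.188] tip 0.1238343145060754 F [-1.461  0.644  1.465] open 0.9967643263760673 q [-0.019  0.796  0.078  1.792 -0.106  0.557  0.073]
total shift cm (tool axes) [-0.012 -0.043  0.083] turn [ 0.001 -0.     0.002]
pod 0.72 [-0.12055593 -0.15405394  0.02175677] [-0.14022669 -0.16529521 -0.00247588] [-0.11093096 -0.12754673  0.0307338 ]
pod 0.7 [-0.02884425 -0.03723565  0.13489781] [-0.0466987  -0.04597065  0.11436103] [-0.01775756 -0.01830154  0.14679114]
pod 0.64 [-0.17514787 -0.10750827  0.02679642] [-0.20248022 -0.12365907 -0.00189739] [-0.16058415 -0.07225352  0.04449217]
pod 0.54 [-0.1903402   0.03539062  0.03553264] [-0.24019655 -0.06526792 -0.00284293] [-0.06906189  0.0730609   0.19714024]
pod 0.5 [ 0.07995365 -0.06026664  0.11497795] [-0.18104594 -0.08742465 -0.0021171 ] [0.15183303 0.22284776 0.22276521]
flap 0.91 [ 0.0937887  -0.00860112  0.15779865] [ 0.01499038 -0.07567815  0.10061559] [0.13443257 0.082294   0.18708181]
 flap angle 0.11770915219282385
```

View pics/c3.png

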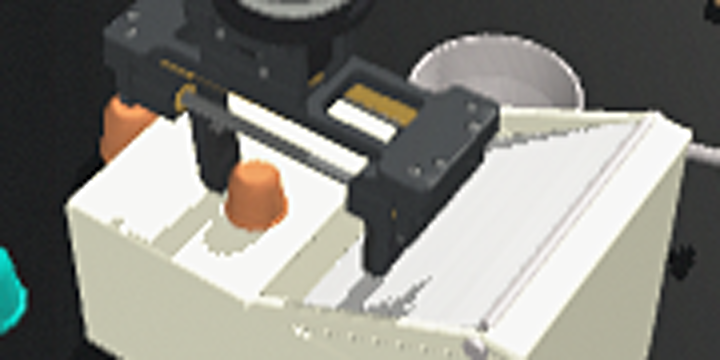

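The flap is at about 0.12–0.15 rad and the pod (257,195 in the crop) has moved 21 mm along the ledge, still upright, with its centre near x = -36 mm. I'll go 15 mm further and hold there, which gives step 1 some margin.

Emit:
carry_out --motion '[0,0.5,0.05,0,0,0,0,0.5,0,0,0,0,0,0.5,0,0,0,0,0,0.1,0,0,0,0,0,0,0,0,0,0,0,0,0,0,0,0]'

```text
clock: 5.98
tool_pos: [0.5987, -0.062, 0.1872]
eef_rot: [0.726, 0.688, -0.0, -0.0]
contact_force: [-4.0, 0.5, 0.5]
opening: 1.0
```

```bash
python3 w.py 0.050 -0.031 0.124;python3 pod.py c4.png
```

```text
t 5.975 caddy TCP [ 0.01  -0.031  0.187] tip 0.12317336227532227 F [-4.02   0.536  0.457] open 1.0001857298282004 q [-0.019  0.813  0.081  1.743 -0.105  0.59   0.071]
total shift cm (tool axes) [-0.024  3.99  -0.083] turn [-0.    -0.     0.002]
pod 0.64 [-0.12021106 -0.15457583  0.02124109] [-0.14056334 -0.16499151  0.0003812 ] [-0.11053973 -0.13619326  0.03174704]
pod 0.56 [-0.1744365  -0.10566858  0.02919241] [-0.19925102 -0.12189871  0.0007635 ] [-0.16099241 -0.07764899  0.04455616]
pod 0.53 [-0.01353398 -0.03729787  0.1346454 ] [-0.03205916 -0.04728313  0.115799  ] [-0.0023773  -0.02000617  0.14558933]
flap 0.64 [ 0.10143463 -0.00869758  0.1585665 ] [ 0.02301455 -0.07707327  0.08742228] [0.13441993 0.08460706 0.18820147]
 flap angle 0.22527295012534143
```

View pics/c4.png

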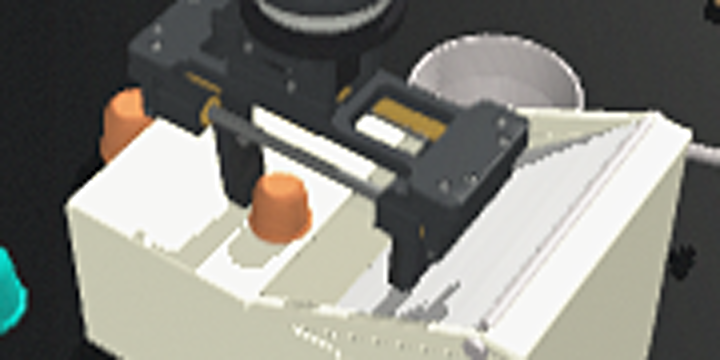

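Step 1's condition is met: flap at about 0.22 rad, pod still upright on the ledge at (281,208) with its centre near -20 mm. Now I push it over the lip.

Emit:
carry_out --motion '[0,0.6,0,0,0,0,0,0.6,0,0,0,0,0,0.6,0,0,0,0,0,0.6,0,0,0,0,0,0.4,0,0,0,0,0,0,0,0,0,0,0,0,0,0,0,0]'

```text
clock: 7.0
tool_pos: [0.6259, -0.0635, 0.1866]
eef_rot: [0.726, 0.688, -0.001, -0.001]
contact_force: [-6.0, 0.4, -0.0]
opening: 1.0
```

```bash
python3 w.py 0.045 -0.031 0.124;python3 pod.py c5.png
```

```text
t 7.0 caddy TCP [ 0.037 -0.031  0.187] tip 0.12257041678973032 F [-5.974  0.354 -0.05 ] open 0.9997737431765683 q [-0.018  0.843  0.085  1.654 -0.105  0.652  0.069]
total shift cm (tool axes) [-0.022  0.761 -0.145] turn [-0.003 -0.     0.002]
pod 0.94 [-0.17649175 -0.10509484  0.02788939] [-0.23017009 -0.12195023 -0.00208095] [-0.16141049 -0.06008791  0.04417268]
pod 0.63 [-0.19281005  0.04131214  0.03583981] [-0.23631887  0.02919098 -0.00133919] [-0.17774727  0.0954952   0.04293433]
pod 0.56 [ 0.01351586 -0.03710962  0.13035162] [-0.05148326 -0.04629637  0.00497038] [0.02750237 0.08097836 0.14323052]
pod 0.54 [-0.12023235 -0.15449424  0.02146448] [-0.15425019 -0.16593684 -0.00153657] [-0.11027785 -0.13476862  0.03185652]
flap 0.66 [ 0.12422347 -0.00953061  0.18136638] [ 0.05628189 -0.07638177  0.06666748] [0.13325902 0.08268351 0.21336816]
 flap angle 0.49143368255579045
flap 0.63 [ 0.01375268 -0.03724035  0.13035162] [-0.05063155 -0.04629637  0.00378542] [0.02750237 0.02762503 0.14323052]
 flap angle nan
  return _methods._mean(a, axis=axis, dtype=dtype,
  ret = ret.dtype.type(ret / rcount)
```

View pics/c5.png

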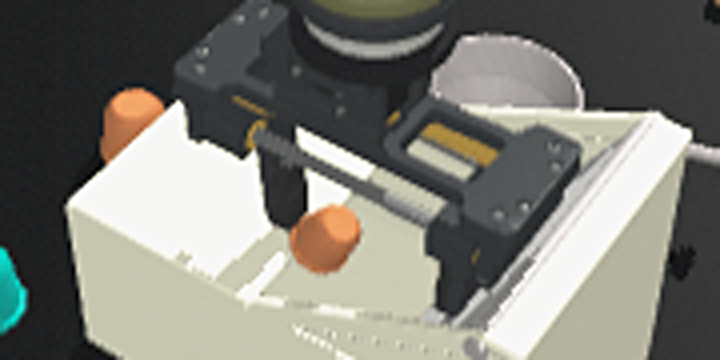

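The pod is tilting over the lip at (325,240) with the flap at about 0.5 rad. A few millimetres more should drop it.

Emit:
carry_out --motion '[0,0.4,0,0,0,0,0,0.4,0,0,0,0,0,0.2,0,0,0,0,0,0,0,0,0,0,0,0,0,0,0,0]'

```text
clock: 7.78
tool_pos: [0.6346, -0.064, 0.1858]
eef_rot: [0.726, 0.688, -0.002, -0.002]
contact_force: [-7.0, 0.5, -1.9]
opening: 0.998
```

```bash
python3 w.py 0.045 -0.031 0.124;python3 pod.py c6.png 2>/dev/null
```

```text
t 7.775 caddy TCP [ 0.046 -0.031  0.186] tip 0.12184035826459719 F [-7.025  0.506 -1.906] open 0.9981047389874826 q [-0.018  0.855  0.086  1.623 -0.105  0.675  0.068]
total shift cm (tool axes) [-0.021 -0.112 -0.215] turn [-0.006 -0.     0.002]
pod 0.95 [-0.17596699 -0.10595256  0.0295084 ] [-2.20724798e-01 -1.22141645e-01  9.09221291e-05] [-0.16095739 -0.07226378  0.04414656]
pod 0.61 [-0.12057578 -0.15479375  0.02108346] [-0.14021556 -0.16605136 -0.00207882] [-0.11083114 -0.13487848  0.03156852]
pod 0.58 [-0.19232122  0.04077845  0.03625686] [-0.2131177   0.02911364  0.00101175] [-0.17669338  0.06746561  0.04283112]
flap 0.65 [0.13005769 0.02956133 0.18379235] [ 0.10288306 -0.07786777  0.12818477] [0.1368971  0.08535659 0.20944425]
 flap angle 0.6289394127473795
```

View pics/c6.png

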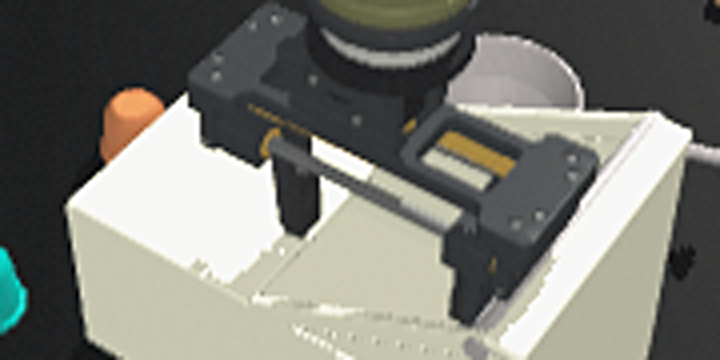

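The pod has left the ledge and is out of sight below the lip, with the flap still held at about 0.63 rad. I'll hold briefly, then rise straight out.

Emit:
carry_out --motion '[0,0,0,0,0,0,0,0,0,0,0,0,0,0,-0.5,0,0,0,0,0,-1,0,0,0,0,0,-1,0,0,0,0,0,-1,0,0,0,0,0,-1,0,0,0,0,0,-1,0,0,0]'

```text
clock: 8.93
tool_pos: [0.6387, -0.0641, 0.2431]
eef_rot: [0.726, 0.688, 0.002, 0.002]
contact_force: [-0.5, 0.3, 0.3]
opening: 0.994
```

Emit:
carry_out --motion '[0,0,-2,0,0,0,0,0,-3,0,0,0,0,-4,-3,0,0,0,0,-5,0,0,0,0,0,-5,0,0,0,0,0,-4,0,0,0,0,0,0,0,0,0,0,0,0,0,0,0,0]'

```text
clock: 9.93
tool_pos: [0.4594, -0.0546, 0.323]
eef_rot: [0.726, 0.688, 0.002, 0.002]
contact_force: [1.1, 0.4, 0.6]
opening: 1.003
```

```bash
python3 w.py;python3 pod.py c7.png 2>/dev/null; python3 look.py c8.png; python3 - <<'E'
from h import *
for n in("scene","top"):
    p=snapshot(n); w=cloud(p)
    for t in("cup","coaster","sieve","flap"):
        for d in finder.masks_of(p,t)[:1]: print(n,t,round(d["p"],2),d["extent"],np.round(np.nanmedian(w[d["pixels"]],0),3))
E
```

```text
t 9.925 caddy TCP [-0.129 -0.031  0.323] tip 0.2590146349604704 F [1.059 0.395 0.639] open 1.00283288374134 q [-0.055  0.451  0.11   2.024 -0.077  0.666  0.051]
pod 0.91 [-0.17577301 -0.10661664  0.02901812] [-0.20111927 -0.12275901  0.00105708] [-0.1629966  -0.07723009  0.04633681]
pod 0.65 [-0.19240943  0.04109294  0.03604188] [-0.23513144 -0.00725906  0.00055961] [-0.11988767  0.08740895  0.11581377]
flap 0.56 [ 0.07289852 -0.00595189  0.15479962] [-0.00237137 -0.07774426  0.1131239 ] [0.1340186  0.08032838 0.18713657]
 flap angle -0.03599453195682353
flap 0.16 [ 0.05638583 -0.04450507  0.11602229] [-0.12293678 -0.08783156 -0.00262791] [0.15180983 0.26521408 0.18713657]
 flap angle -0.02392213365729512
scene cup 0.71 [190.9, 299.9, 229.0, 359.0] [ 0.566 -0.222  0.069]
scene coaster 0.91 [193.3, 328.0, 240.5, 368.0] [ 0.59  -0.247  0.009]
scene sieve 0.87 [293.5, 208.1, 376.6, 243.5] [0.575 0.186 0.028]
scene flap 0.77 [258.7, 227.3, 350.5, 282.4] [ 0.662 -0.041  0.155]
top cup 0.65 [363.2, 194.9, 387.5, 221.9] [ 0.587 -0.244  0.085]
top coaster 0.46 [355.4, 194.4, 365.5, 205.6] [ 0.605 -0.205  0.01 ]
top sieve 0.63 [197.2, 143.7, 245.3, 223.2] [0.597 0.159 0.015]
top flap 0.97 [262.6, 130.3, 334.4, 193.9] [ 0.66  -0.032  0.154]
```

View pics/c8.png

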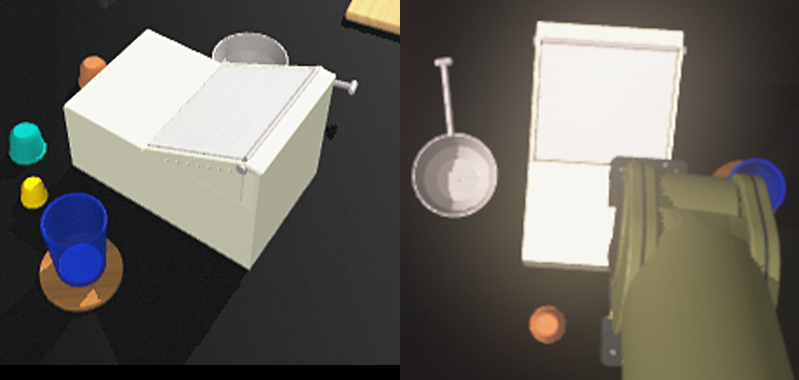

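The ledge is empty, the flap is shut, and the cup, coaster and sieve haven't moved. I'm handing in.

```bash
python3 -c "
from h import *
print(workorder.finish_job())"
```

```text
the job is handed in; nothing more can be done
None
```

The pod is in the caddy and I've handed the job in, at about 10 s of the 32 s allowed. I set the jaws along the caddy's x axis, so the front finger pressed the flap while the rear finger pushed the copper pod along the ledge and over the lip. I held the flap at about 0.6 rad until the pod was gone, then rose straight out.

- **Flap while pushing:** it measured about 0.22 rad with the pod still on the ledge, 20 mm before the lip. It was about 0.63 rad just after the drop.
- **After retreating:** the ledge is empty, and the flap fits the closed plane (median within 2 mm of the start; the angle estimate of -0.02 to -0.04 rad is measuring noise). The gripper is clear, with contact force around 1 N, the same as at the start.
- **Cup, coaster and sieve:** in the side camera all three are within about 1 mm of where they started. The top camera gave different medians for the cup and coaster because the arm partly hid them.
- **Not checked:** no camera can see inside the shut caddy, so I infer that the pod is lying at rest in there.

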